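# Seat the wide retaining plug on a wall-panel board

### The arm

A 6-joint arm with a two-finger parallel gripper is mounted at the origin on the work surface. World frame = base frame: x ahead of the robot, y to its left, z up, the work surface at z = 0. Lengths are in m, angles in rad, forces in N, time in s.
With the tool pointing down it reaches from about 0.35 to 0.775 m from the base axis. Payload 7.3 kg.
Tool frame: the origin (TCP) lies between the finger pads, 19 mm behind the fingertips; this is the grasp point; z points along the fingers, y is the line along which they close (so a half turn about z gives the same grasp; the last joint's range is limited). The gripper opens to 92 mm and grips with 3 to 60 N. Pads are 19 mm wide; open, the fingers measure 130 mm over their backs; the gripper's body (75 mm by 190 mm) begins 47 mm behind the grasp point.
Start: joints at [-1.304, 0.342, 1.524, -0, 1.275, -0.146], TCP at [0.211, -0.481, 0.246] pointing down, gripper open.
Joint ranges: [-2.53, 2.53], [-0.77, 2.02], [0.04, 2.7], [-1, 4.14], [0.28, 2.66], [-3.11, 3.11]. Speed limits (rad/s): [2.57, 2.57, 3.14, 3.14, 3.14, 3.14].

### API

Orientations are given as [roll, pitch, yaw] about the fixed x, y, z axes, in that order (R = Rz(yaw) Ry(pitch) Rx(roll)).
In Python, from cell import observe, read_camera, calibration, hand_in gives the robot as it stands.
- The arm moves only by the tool send_rows, never from a script. Its argument "targets" is a list of rows, each a list of 5 numbers: the opening, from 0 (shut) to 1 (fully open), then the shift along the world's x, y, z in m, then the turn about the world's z in rad. A call has 1 to 5 rows; each row shifts and turns the commanded pose from where the row before left it; what a row does not reach is not made up. A row lasts 1/10 s, in which the tool goes at most 50 mm and 8.59 degrees, less where a joint would pass 70% of its speed; a pose out of reach is approached as far as the arm can. A call is refused whole if a number of a shift passes 0.05 or a number of a turn 0.15, either way. A call with a gripper value outside its range is refused whole. The fingers move at their own pace and stop on an object; "grip_force" is the grip in N (left out, the last holds). Time passes only in rows, so rows that do not move let the fingers close. It gives the time, the measured TCP pose, the force, the opening and the grip force at its end, in the units of the state.
- observe(): the state, without advancing time (a new reading comes with each control period).
- read_camera(name): name is "scene" or "side" or "wrist"; returns (picture, depth): 384x512x3 uint8, red, green, blue; 384x512 float32, m along the optical axis (not along the pixel's ray), 0 where there is no reading.
- calibration(name): a dict with "intrinsics" (3x3 intrinsics, pixels), "world_to_cam" (4x4, takes a point from world to camera coordinates); the wrist camera has in their place "hand_eye" (4x4, takes a point from camera to tool coordinates, whose origin is the TCP and whose axes are the flange's). Camera axes: x right, y up, looking along -z (the intrinsics and any distortion apply to the point x, -y, -z); pixel columns grow to the right and rows downward; lengths in m; the calibration is good to about 2 mm. A picture is of the moment at which its call begins: read the wrist's pose just before it. calibration takes no time and is no camera call.
- hand_in(): hands the job in; it is judged then, once.
The state is a dict: "time": time; "qpos": joint angles; "qvel": joint speeds; "joint_efforts": joint torques, N m; "tool_pos": TCP position; "tool_rot": TCP orientation; "contact_force": force on the tool from outside, world axes, zero at the start; "torque": the same for the moment, N m; "opening": finger opening in m; "grip_force": force on a finger pad.
Only numpy, scipy, OpenCV 4.12 (cv2) and the standard library are available. Lean on these libraries where they do the work, as an engineer would, in place of code of your own. Each camera call takes 0.05 s, during which the arm holds its last target. There are 200 camera calls.

### The job

Four narrow plugs and one wide-headed plug stand proud of the backing board on the bench. With the fingertips, gently press the wide-headed plug straight down until it is fully home, its head resting on the board, then withdraw the hand upwards, clear of the board. Do not pull any plug up, leave the four narrow plugs standing just as they are, and do not shift anything else on the board or the bench.

Things in the scene. Friction and masses are not known exactly. Their poses are not given: they have to be found in the camera images.
- wide_plug: The one wide plug: white, round flat head 40 mm across, 6 mm thick, in any of the five plug places. Origin: centre of the head's top face, at the start 34 to 38 mm above the bench. 10 mm stem; slides down against about 3 N of friction, no spring, stays where left; can be pulled up 6 mm. Home after 10 to 14 mm, a hard stop: top 24 mm above the bench, 6 mm above the board's face. At most 25 N on it.
- narrow_plug0: Narrow plug, to be left alone: white, round flat head 18 mm across, 6 mm thick, 100 mm or more from other plugs. Origin: centre of the head's top face, at the start 34 to 38 mm above the bench. 10 mm stem; slides down against about 3 N of friction, no spring, stays where left; can be pulled up 6 mm.
- narrow_plug1: Narrow plug, to be left alone: white, round flat head 18 mm across, 6 mm thick, 100 mm or more from other plugs. Origin: centre of the head's top face, at the start 34 to 38 mm above the bench. 10 mm stem; slides down against about 3 N of friction, no spring, stays where left; can be pulled up 6 mm.
- narrow_plug2: Narrow plug, to be left alone: white, round flat head 18 mm across, 6 mm thick, 100 mm or more from other plugs. Origin: centre of the head's top face, at the start 34 to 38 mm above the bench. 10 mm stem; slides down against about 3 N of friction, no spring, stays where left; can be pulled up 6 mm.
- narrow_plug3: Narrow plug, to be left alone: white, round flat head 18 mm across, 6 mm thick, 100 mm or more from other plugs. Origin: centre of the head's top face, at the start 34 to 38 mm above the bench. 10 mm stem; slides down against about 3 N of friction, no spring, stays where left; can be pulled up 6 mm.
- board: Rigid grey board with dark wooden edging, fixed flat on the bench: 324 x 404 x 18 mm (x, y, z). Origin: centre of its underside, at z = 0; face 18 mm above. Its x axis (short side) points away from the robot, within 0.25 rad. Plug places in its x, y: (-80, -140), (-80, 140), (80, -140), (80, 140), (0, 0) mm, each within 10 mm. At most 25 N on it.
- tape_roll: Loose cardboard ring 60 mm across, 20 mm high, lying flat on the board near its far edge, on the middle line. Origin: centre of its underside. To be left alone.
- offcut: Loose wooden offcut, 28 x 60 x 20 mm, lying on the board near its near edge, on the middle line. Origin: centre of its underside. To be left alone.
- pot: Loose terracotta pot 80 mm across, 75 mm high, standing on the bench on the robot's right of the board. Origin: centre of its underside. To be left alone.
- screwdriver: Loose screwdriver, about 200 mm long and under 40 mm high, lying on the bench on the robot's left of the board, handle towards the robot. Origin: on its underside, near mid-length. To be left alone.

How it is judged:
By the outcome, as a careful person would: the job done as asked, in the order asked, and still so for the second after the job is handed in, with the robot touching nothing.
It also fails if it takes over 30 s, if anything falls off the work surface, if the arm or the gripper's body presses on something with over 40 N, if the wrist force passes 120 N, or if a joint passes its speed limit or range.

## Working session

There is one attempt and no reset: what is moved stays moved. The work goes in short steps, Python scripts to look and compute and a tool call to move; the robot and the scene stay as the last step left them, time stands still between calls to the robot, and variables do not carry over. Pictures are saved under pics/ and viewed, at most 10 in all, crops included, and the job is handed in when it is done.

Besides the shell and the picture viewer there is one more tool, called after ">>>" as name(argument=value, ...) on one line, values as JSON. send_rows: Moves the arm, as the interface text tells. Its arguments: {"type":"object","properties":{"targets":{"type":"array","items":{"type":"array","items":{"type":"number"}}},"grip_force":{"type":"number"}},"required":["targets"]}

```bash
mkdir -p pics; cat > h.py <<'E'
import numpy as np, cv2
from cell import observe, read_camera, calibration
def world(name, d):
    c=calibration(name); K=np.array(c["intrinsics"]); T=np.linalg.inv(np.array(c["world_to_cam"]))
    v,u=np.mgrid[:d.shape[0],:d.shape[1]]
    p=cv2.undistortPoints(np.stack([u,v],-1).reshape(-1,1,2).astype(float),K,np.array(c.get("distortion",np.zeros(5)),float)).reshape(*d.shape,2)
    P=np.stack([p[...,0]*d,-p[...,1]*d,-d],-1)
    W=P@T[:3,:3].T+T[:3,3]; W[d==0]=np.nan
    return W
E
python3 - <<'E'
from h import *
print(observe()); 
for n in("scene","side"):
    im,d=read_camera(n); np.savez(n,im=im,d=d); cv2.imwrite(f"pics/{n}.png",im[...,::-1]); c=calibration(n);print(c.keys(),c)
E
```

```text
{'time': 0.0, 'qpos': array([-1.30398921e+00,  3.42722858e-01,  1.52504013e+00, -2.86559668e-06,
        1.27541719e+00, -1.45992513e-01]), 'qvel': array([-0.000582  ,  0.00039895,  0.00128272, -0.00052838, -0.00076724,
       -0.00265492]), 'joint_efforts': array([ 8.46718194e-05, -4.31249428e+01, -2.44218224e+01,  7.16831814e-02,
        5.60270820e-02, -1.23723808e-04]), 'tool_pos': array([ 0.21053508, -0.48050555,  0.24483682]), 'tool_rot': array([-3.14002162e+00, -2.28232684e-04,  4.12800284e-01]), 'contact_force': array([ 0.66660886,  0.37591702, -0.06012096]), 'torque': array([-0.00780128, -0.00305294,  0.05571653]), 'grip_force': 0.0, 'opening': 0.09162499442795685}
dict_keys(['intrinsics', 'world_to_cam']) {'intrinsics': array([[468.15201866,   0.        , 257.49138217],
       [  0.        , 468.15201866, 189.16686871],
       [  0.        ,   0.        ,   1.        ]]), 'world_to_cam': array([[ 0.45483257,  0.89056139, -0.00526819, -0.26002613],
       [-0.74532733,  0.38388232,  0.54508856,  0.35151596],
       [ 0.48745719, -0.24399751,  0.83836192, -1.51206937],
       [ 0.        ,  0.        ,  0.        ,  1.        ]])}
dict_keys(['intrinsics', 'world_to_cam']) {'intrinsics': array([[353.67783463,   0.        , 255.14923726],
       [  0.        , 353.67783463, 189.91071686],
       [  0.        ,   0.        ,   1.        ]]), 'world_to_cam': array([[-0.98452733, -0.17515766, -0.00507165,  0.55191224],
       [ 0.08716962, -0.51466056,  0.85295133, -0.08380578],
       [-0.15201114,  0.8393118 ,  0.52196581, -0.87808766],
       [ 0.        ,  0.        ,  0.        ,  1.        ]])}
```

View pics/scene.png

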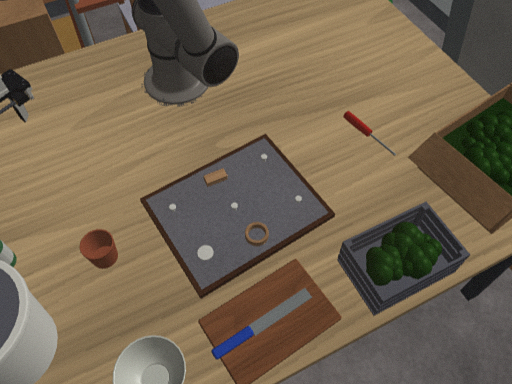

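View pics/side.png

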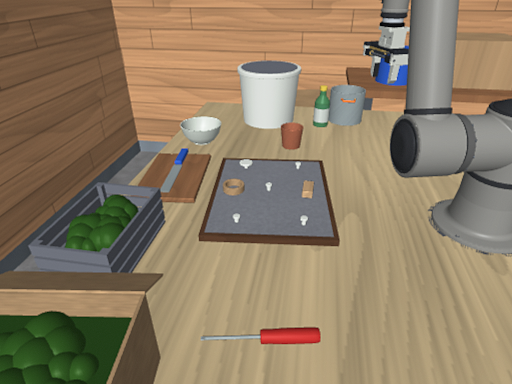

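The scene view shows the wide head at about (205, 253), at the board's far right place. The narrow heads are at about (264,156), (172,207), (235,205) and (298,198). In the side view the wide head is at about (246, 163). The pot, at (99, 248), stands to its right.

```bash
python3 - <<'E'
from h import *
for n,pts in (("scene",[(205,253),(264,156),(172,207),(235,205),(298,198)]),("side",[(246,163),(304,219),(298,165),(268,186),(236,217)])):
    z=np.load(n+".npz"); im,d=z["im"],z["d"]; W=world(n,d)
    m=(im.min(-1)>165)&(im.max(-1).astype(int)-im.min(-1)<30)&(W[...,2]>0.026)&(W[...,2]<.05)
    k,l,s,c=cv2.connectedComponentsWithStats(m.astype(np.uint8))
    for u,v in pts:
        i=l[v,u]
        if not i: print(n,u,v,"none",im[v,u],W[v,u]); continue
        P=W[l==i]; print(n,u,v,len(P),"med",np.median(P,0).round(4),"mid",((P.max(0)+P.min(0))/2).round(4),"ext",np.ptp(P,axis=0).round(4))
        cn=c[i]; K=np.array(calibration(n)["intrinsics"]);T=np.linalg.inv(calibration(n)["world_to_cam"])
        r=T[:3,:3]@np.array([(cn[0]-K[0,2])/K[0,0],-(cn[1]-K[1,2])/K[1,1],-1]); o=T[:3,3]; print("  ray@.036",(o+r*(.036-o[2])/r[2]).round(4))
z=np.load("scene.npz"); im,W=z["im"],world("scene",z["d"])
print("pot top",np.nanmedian(W[238:245,92:106],(0,1)), "board z",np.nanmedian(W[225:235,190:200],(0,1)))
v=slice(225,270),slice(75,122); P=W[v][(im[v][...,0].astype(int)-im[v][...,2]>50)&(W[v][...,2]>.06)]; print("pot",P.min(0),P.max(0))
E
```

```text
scene 205 253 none [176 174 163] [ 0.62120325 -0.16804989  0.03877186]
scene 264 156 none [176 173 164] [0.42433573 0.09573921 0.03660283]
scene 172 207 none [172 169 162] [ 0.4606182  -0.19145988  0.03513041]
scene 235 205 11 med [ 0.5297 -0.0439  0.0381] mid [ 0.5297 -0.0452  0.0372] ext [0.0114 0.0083 0.0066]
  ray@.036 [ 0.528  -0.0443  0.036 ]
scene 298 198 none [173 171 163] [0.58668979 0.11134638 0.03659683]
side 246 163 63 med [ 0.6182 -0.1594  0.0379] mid [ 0.619  -0.1617  0.0374] ext [0.0347 0.0331 0.0062]
  ray@.036 [ 0.6195 -0.1635  0.036 ]
side 304 219 36 med [0.4247 0.0993 0.0361] mid [0.425  0.0981 0.0324] ext [0.0148 0.0125 0.0126]
  ray@.036 [0.4249 0.1    0.036 ]
side 298 165 17 med [ 0.4599 -0.1861  0.0353] mid [ 0.46   -0.1866  0.0324] ext [0.0129 0.0115 0.0116]
  ray@.036 [ 0.4601 -0.1829  0.036 ]
side 268 186 26 med [ 0.5312 -0.0414  0.0369] mid [ 0.5307 -0.0446  0.0329] ext [0.0147 0.015  0.0137]
  ray@.036 [ 0.5309 -0.042   0.036 ]
side 236 217 30 med [0.5859 0.1161 0.0351] mid [0.5868 0.1146 0.0338] ext [0.0149 0.0125 0.0066]
  ray@.036 [0.5859 0.1177 0.036 ]
pot top [ 0.46789103 -0.38957547  0.03358424] board z [ 0.53929269 -0.16365599  0.0181883 ]
pot [ 0.45828326 -0.43146051  0.06013949] [ 0.5369509  -0.35293237  0.07974263]
```

>>> send_rows(targets=[[0,0.037,0.029,0,0],[0,0.037,0.029,0,0],[0,0.037,0.029,0,0],[0,0.037,0.029,0,0],[0,0.037,0.029,0,0]], grip_force=10)

```text
time: 0.6
tool_pos: [0.3967, -0.3344, 0.2453]
tool_rot: [-3.141, 0.0, 0.412]
contact_force: [0.1, 0.0, -0.2]
opening: 0.0558
grip_force: 0.0
```

>>> send_rows(targets=[[0,0.037,0.029,0,0],[0,0.037,0.029,0,0],[0,0.037,0.029,0,0],[0,0.03,0.02,0,0],[0,0,0,0,0]])

```text
time: 1.1
tool_pos: [0.5394, -0.2258, 0.2447]
tool_rot: [-3.141, -0.001, 0.418]
contact_force: [-0.2, -0.1, -1.2]
opening: 0.0165
grip_force: 0.0
```

```bash
cat >> h.py <<'E'
from scipy.spatial.transform import Rotation as Ro
def wristlook(name):
    s=observe(); im,d=read_camera("wrist"); c=calibration("wrist"); K=np.array(c["intrinsics"]); H=np.array(c["hand_eye"])
    T=np.eye(4); T[:3,:3]=Ro.from_euler("xyz",s["tool_rot"]).as_matrix(); T[:3,3]=s["tool_pos"]; T=T@H
    v,u=np.mgrid[:384,:512]
    dist=np.array(c.get("distortion",np.zeros(5)),float)
    p=cv2.undistortPoints(np.stack([u,v],-1).reshape(-1,1,2).astype(float),K,dist).reshape(384,512,2)
    W=np.stack([p[...,0]*d,-p[...,1]*d,-d],-1)@T[:3,:3].T+T[:3,3]; W[d==0]=np.nan
    cv2.imwrite(f"pics/{name}.png",im[...,::-1])
    m=(W[...,2]>.021)&(W[...,2]<.05)&(im.min(-1)>110)&(im.max(-1).astype(int)-im.min(-1)<40)
    k,l,st,cn=cv2.connectedComponentsWithStats(m.astype(np.uint8))
    for i in range(1,k):
        if st[i,4]>60:
            P=W[l==i]; print(cn[i].round(),st[i,4],"mean",P.mean(0).round(4),"mid",((P.max(0)+P.min(0))/2).round(4),"ext",np.ptp(P,axis=0).round(4))
    print("tcp",s["tool_pos"].round(4),"open",s["opening"],"F",s["contact_force"].round(2), list(c))
    return im,d,W
E
python3 -c "
from h import *
wristlook('w1')"
```

```text
[234.  72.] 1307 mean [ 0.6201 -0.1667  0.038 ] mid [ 0.62   -0.1667  0.0379] ext [0.0393 0.0391 0.0059]
[ 93. 106.] 241 mean [ 0.5319 -0.0471  0.0375] mid [ 0.532  -0.0467  0.0367] ext [0.0168 0.0168 0.006 ]
[200. 216.] 183 mean [ 0.4622 -0.1905  0.0359] mid [ 0.4615 -0.1906  0.03  ] ext [0.0173 0.0174 0.016 ]
[471. 353.] 107 mean [ 0.4207 -0.5977  0.0276] mid [ 0.4189 -0.5995  0.028 ] ext [0.0197 0.02   0.0124]
tcp [ 0.5394 -0.2258  0.2447] open 0.016493387004494292 F [-0.16 -0.06 -1.16] ['intrinsics', 'hand_eye']
```

View pics/w1.png

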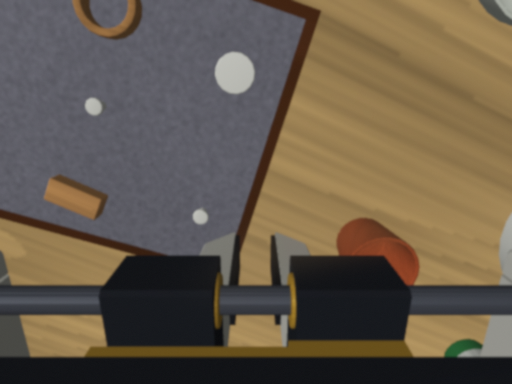

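The wrist view shows the wide head at (234, 72), with its centre at (0.620, -0.166) and a measured width of 39 mm, so it agrees with the fixed cameras. Next I move above it.

>>> send_rows(targets=[[0,0.04,0.03,0,0],[0,0.04,0.03,0,0],[0,0,0,-0.04,0],[0,0,0,-0.04,0],[0,0,0,0,0]])

```text
time: 1.65
tool_pos: [0.6127, -0.1685, 0.1595]
tool_rot: [-3.133, 0.009, 0.412]
contact_force: [-0.3, 0.5, -1.1]
opening: 0.0005
grip_force: 0.0
```

>>> send_rows(targets=[[0,0,0,-0.03,0],[0,0,0,-0.03,0],[0,0,0,-0.02,0],[0,0,0,0,0],[0,0,0,0,0]])

```text
time: 2.15
tool_pos: [0.6171, -0.1701, 0.0875]
tool_rot: [3.14, -0.001, 0.412]
contact_force: [-0.1, 0.2, 0.6]
opening: 0.0003
grip_force: 0.0
```

```bash
python3 -c "
from h import *
wristlook('w2')
im,d=read_camera('side'); cv2.imwrite('pics/s2.png',cv2.resize(im[110:240,180:350,::-1],None,fx=4,fy=4))"
```

```text
[253. 215.] 2390 mean [ 0.624  -0.1649  0.0379] mid [ 0.6217 -0.1669  0.0365] ext [0.0361 0.0396 0.007 ]
[ 32. 266.] 570 mean [ 0.5329 -0.0468  0.0368] mid [ 0.5317 -0.0468  0.0303] ext [0.0189 0.0174 0.0186]
tcp [ 0.6171 -0.1701  0.0875] open 0.00026459705585027903 F [-0.09  0.2   0.63] ['intrinsics', 'hand_eye']
```

View pics/w2.png

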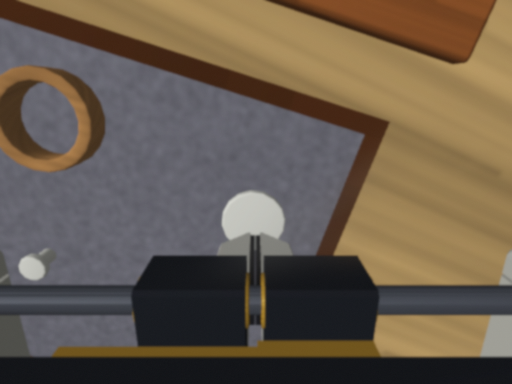

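View pics/s2.png

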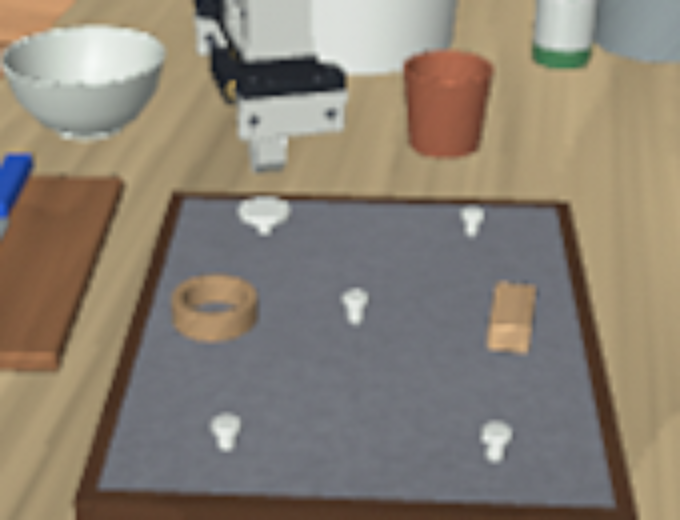

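The hand is shut and about 30 mm above the wide head (side crop (265, 215)). It sits about 3 mm and 4 mm off centre. I correct that and descend.

>>> send_rows(targets=[[0,0.003,0.004,-0.01,0],[0,0,0,-0.01,0],[0,0,0,-0.005,0],[0,0,0,0,0],[0,0,0,0,0]])

```text
time: 2.75
tool_pos: [0.6196, -0.1649, 0.0603]
tool_rot: [-3.141, 0.0, 0.413]
contact_force: [0.0, 0.4, -0.3]
opening: 0.0007
grip_force: 0.0
```

>>> send_rows(targets=[[0,0,0,-0.002,0],[0,0,0,-0.002,0],[0,0,0,-0.001,0],[0,0,0,0,0]])

```text
time: 3.15
tool_pos: [0.6199, -0.165, 0.0558]
tool_rot: [3.141, -0.0, 0.413]
contact_force: [0.5, -0.0, 1.1]
opening: 0.0006
grip_force: 0.6
```

>>> send_rows(targets=[[0,0,0,-0.001,0],[0,0,0,-0.001,0],[0,0,0,-0.001,0],[0,0,0,-0.001,0],[0,0,0,0,0]])

```text
time: 3.65
tool_pos: [0.6198, -0.165, 0.0515]
tool_rot: [3.141, -0.0, 0.413]
contact_force: [1.8, -1.4, 1.6]
opening: 0.0005
grip_force: 0.9
```

>>> send_rows(targets=[[0,0,0,-0.001,0],[0,0,0,-0.001,0],[0,0,0,-0.001,0],[0,0,0,-0.001,0],[0,0,0,0,0]])

```text
time: 4.15
tool_pos: [0.6197, -0.165, 0.0474]
tool_rot: [3.141, -0.0, 0.413]
contact_force: [1.2, -1.2, 2.4]
opening: 0.0005
grip_force: 1.0
```

>>> send_rows(targets=[[0,0,0,-0.001,0],[0,0,0,-0.001,0],[0,0,0,-0.001,0],[0,0,0,0,0]])

```text
time: 4.55
tool_pos: [0.6196, -0.1649, 0.0443]
tool_rot: [-3.142, 0.0, 0.413]
contact_force: [2.2, -0.2, 2.2]
opening: 0.0004
grip_force: 1.0
```

>>> send_rows(targets=[[0,0,0,-0.001,0],[0,0,0,0,0]])

```text
time: 4.75
tool_pos: [0.6195, -0.1648, 0.0433]
tool_rot: [-3.141, 0.0, 0.413]
contact_force: [0.4, -0.2, 2.2]
opening: 0.0006
grip_force: 0.9
```

>>> send_rows(targets=[[0,0,0,-0.0005,0],[0,0,0,0,0]])

```text
time: 4.95
tool_pos: [0.6195, -0.1649, 0.0431]
tool_rot: [-3.142, 0.0, 0.413]
contact_force: [0.2, -0.8, 3.8]
opening: 0.0003
grip_force: 1.8
```

>>> send_rows(targets=[[0,0,0,-0.0005,0],[0,0,0,0,0]])

```text
time: 5.15
tool_pos: [0.6196, -0.1649, 0.0431]
tool_rot: [3.142, 0.0, 0.413]
contact_force: [-0.6, -0.6, 7.0]
opening: 0.0002
grip_force: 3.3
```

The hand has stalled at 0.043 m, the expected home height, and the force has jumped to 7 N, so the plug is on its stop. Now I withdraw straight up.

>>> send_rows(targets=[[0,0,0,0.005,0],[0,0,0,0.02,0],[0,0,0,0.04,0],[0,0,0,0.04,0],[0,0,0,0.04,0]])

```text
time: 5.65
tool_pos: [0.6189, -0.1645, 0.1884]
tool_rot: [-3.14, 0.002, 0.413]
contact_force: [0.5, -1.7, -1.3]
opening: 0.0008
grip_force: 0.0
```

>>> send_rows(targets=[[0,-0.02,-0.015,0.03,0],[0,-0.03,-0.02,0.02,0],[0,-0.03,-0.02,0,0],[0,0,0,0,0],[0,0,0,0,0]])

```text
time: 6.15
tool_pos: [0.5391, -0.22, 0.2374]
tool_rot: [-3.141, 0.0, 0.411]
contact_force: [-0.1, 1.0, -0.3]
opening: 0.0003
grip_force: 0.0
```

```bash
python3 -c "
from h import *
im,d,W=wristlook('w3')
im,d=read_camera('side'); cv2.imwrite('pics/s3.png',cv2.resize(im[110:240,180:350,::-1],None,fx=4,fy=4))"
```

```text
[239.  75.] 1246 mean [ 0.6202 -0.1667  0.0241] mid [ 0.6201 -0.1668  0.0242] ext [0.0388 0.0393 0.0048]
[ 95. 109.] 246 mean [ 0.5318 -0.0471  0.0375] mid [ 0.5317 -0.0471  0.037 ] ext [0.0174 0.0166 0.0054]
[204. 220.] 190 mean [ 0.4623 -0.1904  0.0359] mid [ 0.4617 -0.1906  0.0296] ext [0.0167 0.0178 0.017 ]
tcp [ 0.5391 -0.22    0.2374] open 0.00031557057243029527 F [-0.06  1.04 -0.34] ['intrinsics', 'hand_eye']
```

View pics/s3.png

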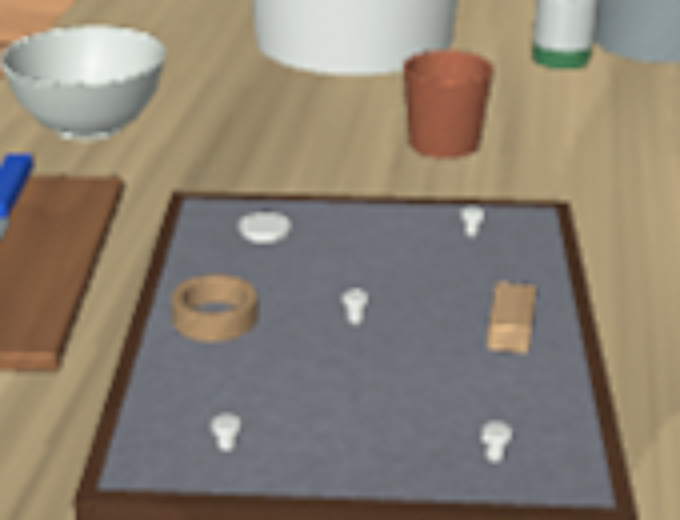

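The wide head now rests on the board at crop (265, 227), with its top measured at 24 mm. The four narrow plugs and the other visible objects are where they were.

```bash
python3 -c "
from cell import hand_in
print(hand_in())"
```

```text
the job is handed in; nothing more can be done
None
```

The wide plug is fully home with its head on the board (top measured at 24 mm, last force reading 7 N), nothing else in view had moved, the hand is withdrawn upwards clear of the board, and the job is handed in.

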